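# Clamp the nest and hold the bonding press

## Robot

A 7-joint arm with a two-finger parallel gripper is mounted at the origin on the work surface. World frame = base frame: x ahead of the robot, y to its left, z up, the work surface at z = 0. Lengths are in m, angles in rad, forces in N, time in s.
With the tool pointing down it reaches from about 0.4 to 0.875 m from the base axis. Payload 19.3 kg.
Tool frame: the origin (TCP) lies at the very end of the fingers, on their centre line; the grasp point (between the pads) lies 19 mm behind it; z points along the fingers, y is the line along which they close (so a half turn about z gives the same grasp; the last joint's range is limited). The gripper opens to 85 mm and grips with 20 to 120 N. Pads are 22 mm wide; open, the fingers measure 114 mm over their backs; the gripper's body (76 mm by 85 mm) begins 54 mm behind the grasp point. The pads swing forward as they close: fully open they stand 13 mm farther back than shut.
Start: joints at [-1.204, 0.521, -0.036, 1.599, 0.021, 1.021, -0.113], TCP at [0.264, 0.566, 0.231] pointing down, gripper open.
Joint ranges: [-2.91, 2.91], [-0.3, 2.13], [-1.5, 1.42], [0.17, 2.43], [-1.26, 4.41], [0.16, 1.93], [-2.52, 2.52]. Speed limits (rad/s): [1.89, 1.89, 2.39, 2.39, 3.01, 3.01, 3.01].

## Interface

Orientations are given as [roll, pitch, yaw] about the fixed x, y, z axes, in that order (R = Rz(yaw) Ry(pitch) Rx(roll)).
In Python, from workcell import bot gives the robot as it stands.
- The arm moves only by the shell command python3 -m crank 'ROWS' [FORCE]. ROWS is a JSON object of lists of equal length, an entry for each row: "travel": the shift along the world's x, y, z in cm, a list of three; "turn": the turn, a rotation vector about the world's x, y, z in degrees, a list of three; "gripper": the closure, from 0 (fully open) to 1 (shut). A call has exactly 5 rows; each row is the pose to reach, as a shift and turn from the pose commanded when the call began; what a row does not reach only later rows make up. A row lasts 1/10 s, in which the tool goes at most 50 mm and 8.59 degrees, less where a joint would pass 70% of its speed; a pose out of reach is approached as far as the arm can. A call with a gripper value outside its range is refused whole. The fingers move at their own pace and stop on an object; FORCE is the grip in N (left out, the last holds). Time passes only in rows, so rows that repeat a pose let the fingers close, or fill a call up. It gives the time, the measured TCP pose, the force, the opening and the grip force at its end, in the units of the state.
- bot.observe(): the state, without advancing time (a new reading comes with each control period).
- bot.grab_frame(name): name is "side" or "top"; returns a dict with "pixels" (420x560x3 uint8, red, green, blue), "fx", "fy", "cx", "cy" (pixels), "dist" ([k1, k2, p1, p2, k3] as OpenCV has them; the pictures are not rectified), "extrinsics" (4x4, takes a point from world to camera coordinates). Camera axes: x right, y down, z forward; pixel columns grow to the right and rows downward; lengths in m; the calibration is good to about 2 mm. A picture is of the moment at which its call begins. There is no depth.
- bot.job_done(): hands the job in; it is judged then, once.
The state is a dict: "clock": time; "qpos": joint angles; "qd": joint speeds; "joint_efforts": joint torques, N m; "position": TCP position; "tool_rot": TCP orientation; "force": force on the tool from outside, world axes, zero at the start; "moment": the same for the moment, N m; "grip_width": finger opening in m; "finger_force": force on a finger pad.
Only numpy, scipy, OpenCV 4.12 (cv2) and the standard library are available. Lean on these libraries where they do the work, as an engineer would, in place of code of your own. Each camera call takes 0.05 s, during which the arm holds its last target. There are 200 camera calls.

## Task

On the small bonding press, push the sliding nest with the white housing all the way home under the ram, then turn the clamp knob clockwise as far as it goes so that its finger locks the slide. Only then press the black ram cap 12 mm down from its rest height and keep holding it there, because the glue must set under pressure: the program finishes while the robot is still holding the cap down. Leave the other things on the bench where they are.

Things in the scene. Friction and masses are not known exactly. Their poses are not given: they have to be found in the camera images.
- press: bonding press fixed to the bench; place and yaw vary. Aluminium base 200 x 420 x 15 mm (x, y, z). Origin: centre of its underside, on the bench, z up. A slide runs along its y, home end at -y, open end at +y. A 45 mm column at x = 72, y = -120 mm (far side) carries a grey head arm (50 mm wide, x = -30 to 95, z = 124 to 150 mm); only the ram rises above it
- nest_slide (a joint): distance of the sliding nest from home, m: 0 = home against its stop, grows towards the press's +y, limit 0.10; starts 0.045 to 0.09. Stays where left, about 3 N to push. An aluminium carriage 76 x 220 mm (x, y), top at z = 37 mm, carries the black nest, white housing and grey cover at its home (-y) end
- pull_post_top (a point): centre of the top of the steel pull post on the slide, an upright pin 20 mm across standing 52 mm clear above the carriage plate, top at z = 89 mm; grip it or push it. At home it stands at press x = 0, y = 0, which is 120 mm from the ram's axis; it moves with the slide
- clamp_knob (a joint): turn of the clamp knob, rad: 0 = loose, grows clockwise seen from above to the stop at 1.4 (tight); starts 0 to 0.12; about 0.12 N m, stays where left. Its dark steel finger (68 mm) turns with it at carriage height: loose it points about along the press's +y, tight along +x, across the slide behind the carriage's +y end. The carriage's side blocks it while the slide is over 2 mm out
- clamp_knob_grip (a point): centre of the knob's black bar grip, on the knob's vertical axis at press x = -68, y = 58 mm, 77 mm above the bench. The bar is 50 mm long (its own x, the way the finger points: press yaw + 1.4 minus the joint value), 14 mm wide (its own y), z = 64 to 90 mm; this point's yaw turns with the knob
- ram (a joint): travel of the spring ram, m: 0 = up at rest, grows as it is pressed down, stop at 0.020. It springs back when let go. Takes about 5.5 N to start, 0.5 N more per mm, and beyond 6 mm, where its foot meets the cover, 1.2 N and another 0.3 N per mm: about 14.5 N at 12 mm
- ram_top (a point): centre of the flat top of the ram's cap; 194 mm above the bench at rest, moves down with the ram; at press x = 0, y = -120 mm
- ram_cap: the spring ram with its black round cap, 46 mm across, 13 mm thick; origin at the centre of its underside, 31 mm above the head arm's top at rest
- cover (a joint): how far the grey cover (58 x 68 mm, on top of the white housing, top 77 mm above the bench) is pressed down into the housing, m: 0 = up on its springy glue bead; the ram's foot reaches it after 6 mm of ram travel if the nest is home
- spare_housing: a spare white housing, 64 x 74 x 26 mm block lying on the bench past the slide's open end; origin at its underside; to be left alone
- tape_roll: a roll of tape lying flat, 90 mm across, 25 mm high, behind the press (far side); origin at its underside; to be left alone
- glue_bottle: a small white bottle with a black cap, 40 mm across, 105 mm tall, behind the press; origin at its underside; to be left alone
- screwdriver: a screwdriver lying on the bench in front of the press (robot side); origin at its underside; to be left alone
- water_bottle: a clear drinking bottle, 66 mm across, 210 mm tall, standing to the left; origin at its underside; to be left alone
- mug: a white mug, 80 mm across, 90 mm tall, standing to the right; origin at its underside; to be left alone
- mallet: a hammer lying on the bench to the right; origin at its underside; to be left alone

How it is judged:
By the outcome, as a careful person would: the job done as asked, in the order asked, and still so for the second after the job is handed in, while the arm keeps its last pose, push and grip.
It also fails if it takes over 51 s, if anything falls off the work surface, if the arm or the gripper's body presses on something with over 40 N, if the wrist force passes 120 N, or if a joint passes its speed limit or range.

## Working session

There is one attempt and no reset: what is moved stays moved. The work goes in short steps, Python scripts to look and compute and a shell command to move; the robot and the scene stay as the last step left them, time stands still between calls to the robot, and variables do not carry over. Pictures are saved under pics/ and viewed, at most 10 in all, crops included, and the job is handed in when it is done.

```bash
mkdir -p pics; ls; python3 - <<'E'
from workcell import bot
import cv2,pickle
F={}
for n in("side","top"):
    f=bot.grab_frame(n);F[n]=f
    cv2.imwrite(f"pics/{n}0.png",cv2.resize(f["pixels"][:,:,::-1],(800,600),interpolation=cv2.INTER_CUBIC))
    print(n,f["fx"],f["fy"],f["cx"],f["cy"],f["dist"],f["extrinsics"])
pickle.dump(F,open("f0.pkl","wb"))
print(bot.observe())
E
```

```text
pics
side 486.37212057594746 486.37212057594746 278.87901125893393 212.41819224026293 [-0.03676333  0.          0.          0.          0.        ] [[ 0.9321483  -0.36206516 -0.00289326 -0.51599611]
 [-0.21484724 -0.54666379 -0.80932031  0.22952946]
 [ 0.29144505  0.75502816 -0.58736042  1.35273937]
 [ 0.          0.          0.          1.        ]]
top 477.41023235725976 477.41023235725976 271.4467471800137 206.4995052348702 [-0.15606578  0.          0.          0.          0.        ] [[ 0.01612731 -0.99983022  0.0089128  -0.04687918]
 [-0.99713377 -0.01674154 -0.07378317  0.54719046]
 [ 0.07391986 -0.00769733 -0.99723448  1.3198635 ]
 [ 0.          0.          0.          1.        ]]
{'clock': 0.1, 'qpos': array([-1.20420866,  0.52193456, -0.03633373,  1.59991627,  0.02117853,
        1.02107363, -0.11278585]), 'qd': array([ 1.54405118e-03, -3.23102615e-04,  4.11963395e-05, -2.11285332e-03,
       -7.01856053e-04,  1.21017908e-03,  5.21647405e-04]), 'joint_efforts': array([ 5.47180462e-03, -9.28495288e+01,  1.98408678e+00, -3.70527291e+01,
        1.80438260e-02,  5.55755891e-03,  4.75875936e-05]), 'position': array([0.26429731, 0.56606291, 0.230808  ]), 'tool_rot': array([-3.14064565e+00,  4.28122716e-05,  2.70480179e+00]), 'force': array([-1.09338753,  0.36905662,  0.99450743]), 'moment': array([0.03683776, 0.06294487, 0.01845445]), 'finger_force': 0.0, 'grip_width': 0.08506354977162563}
```

View pics/side0.png

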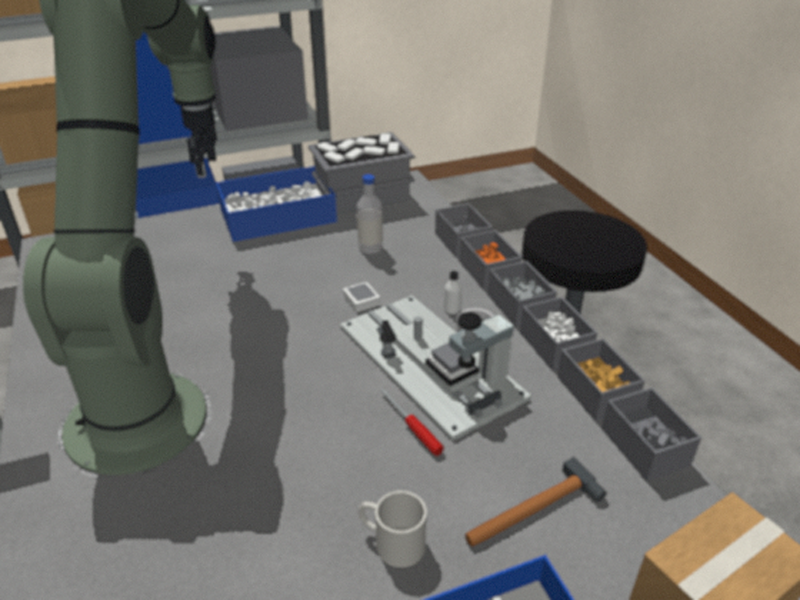

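View pics/top0.png

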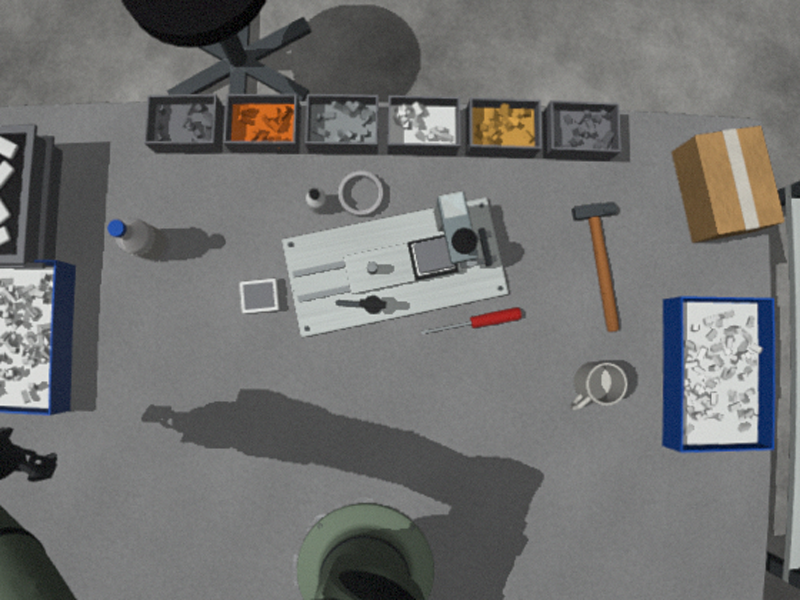

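The side view shows the press mid-frame (knob at 388,335, post at 418,325, cap at 470,320). The top view shows the base corners near (283,242), (487,200), (509,294) and (304,336), with the cap at (464,241). I'll enlarge both.

```bash
python3 - <<'E'
import cv2,pickle
F=pickle.load(open("f0.pkl","rb"))
a=F["top"]["pixels"][130:240,190:365,::-1]   # x4.5
cv2.imwrite("pics/topc.png",cv2.resize(a,None,fx=4.5,fy=4.5,interpolation=cv2.INTER_CUBIC))
a=F["side"]["pixels"][180:312,230:380,::-1]
cv2.imwrite("pics/sidec.png",cv2.resize(a,None,fx=4.5,fy=4.5,interpolation=cv2.INTER_CUBIC))
E
```

```text
(no output)
```

View pics/topc.png

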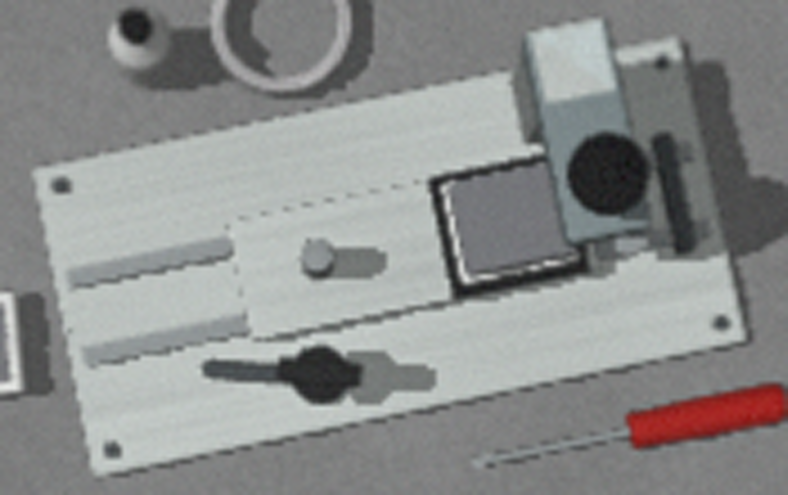

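View pics/sidec.png

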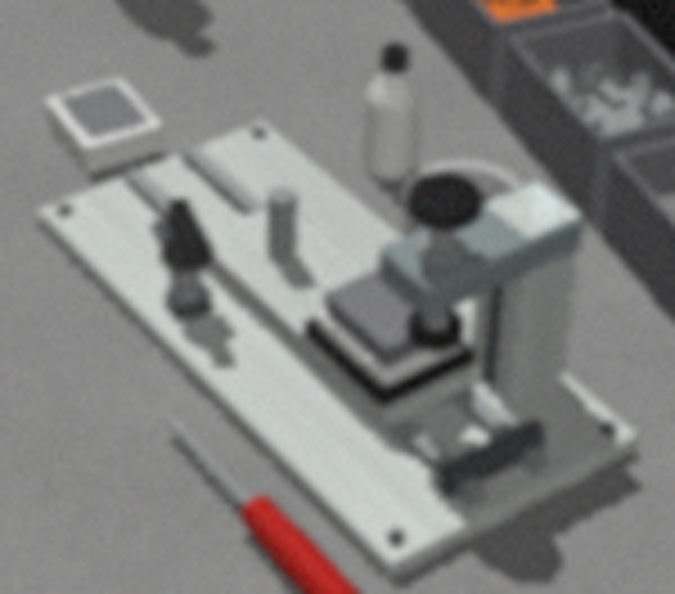

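Top crop: base corners at (34,171), (95,474), (748,341) and (682,38), cap centre (607,173), post top (318,252), knob (321,374) with its finger end at (205,368). Side crop: base corners at (40,210), (262,121) and (396,572), cap top (446,199), post top (283,192). Next I fit the press pose to these.

```bash
cat >fit.py <<'E'
import numpy as np,cv2,pickle
from scipy.optimize import least_squares
def proj(f,P):
    E=f["extrinsics"];K=np.array([[f["fx"],0,f["cx"]],[0,f["fy"],f["cy"]],[0,0,1]])
    return cv2.projectPoints(np.array(P,float).reshape(-1,1,3),cv2.Rodrigues(E[:3,:3])[0],E[:3,3],K,np.array(f["dist"]))[0].reshape(-1,2)
def world(q,p):
    c,s=np.cos(q[2]),np.sin(q[2]);p=np.array(p,float)
    return np.c_[q[0]+c*p[:,0]-s*p[:,1],q[1]+s*p[:,0]+c*p[:,1],p[:,2]]
E
python3 - <<'E'
from fit import *
F=pickle.load(open("f0.pkl","rb"))
top=[(34,171),(95,474),(748,341),(682,38),(607,173),(321,374),(318,252)]
side=[(262,121),(40,210),(396,572),(446,199),(283,192)]
T=(np.array(top)+.5)/4.5-.5+[190,130];S=(np.array(side)+.5)/4.5-.5+[230,180]
def pts(q):
    A=[(.1,.21,.015),(-.1,.21,.015),(-.1,-.21,.015),(.1,-.21,.015),(0,-.12,.194),(-.068,.058,.088),(0,q[3],.089)]
    return world(q,A)
def r(q):
    W=pts(q);return np.r_[proj(F["top"],W)-T,proj(F["side"],W[[0,1,2,4,6]])-S].ravel()
s=least_squares(r,[.65,-.05,.2,.06],loss="soft_l1")
print(s.x,np.degrees(s.x[2]));print(r(s.x).reshape(-1,2).round(1))
q=s.x;print("post",pts(q)[6],"home",world(q,[(0,0,.089)]),"knob",pts(q)[5],"ram",pts(q)[4])
np.save("q.npy",q)
from scipy.spatial.transform import Rotation as R
print(R.from_euler('xyz',[-3.14064565e+00,0,2.7048]).as_matrix().round(2))
E
```

```text
[ 0.606205   -0.05109315  0.2216645   0.04625693] 12.700440191697943
[[-0.2 -0.7]
 [-0.1  1. ]
 [ 0.2  0.2]
 [-0.3 -0.4]
 [ 0.9 -0.1]
 [-0.1 -0.5]
 [-0.2  0.8]
 [ 0.8  0.1]
 [-0.5  0.3]
 [-0.6 -0.6]
 [ 0.4 -0.7]
 [ 0.1  1. ]]
post [ 0.59603524 -0.005968    0.089     ] home [[ 0.606205   -0.05109315  0.089     ]] knob [ 0.52711725 -0.0094623   0.088     ] ram [ 0.63258744 -0.16815709  0.194     ]
[[-0.91  0.42 -0.  ]
 [ 0.42  0.91 -0.  ]
 [ 0.   -0.   -1.  ]]
```

Residuals are around 1 px. The slide is 46 mm out. I'll move towards the push start point, on the +y side of the post, with the gripper shut.

```bash
python3 -m crank '{"travel":[[2,-3.4,0],[4,-6.8,0],[6,-10.2,0],[8,-13.6,0],[10,-17,0]],"turn":[[0,0,-3.5],[0,0,-7],[0,0,-10.5],[0,0,-14],[0,0,-17.5]],"gripper":[1,1,1,1,1]}' 30
python3 -m crank '{"travel":[[2,-3.4,0],[4,-6.8,0],[6,-10.2,0],[8,-13.6,0],[10,-17,0]],"turn":[[0,0,-3.5],[0,0,-7],[0,0,-10.5],[0,0,-14],[0,0,-17.5]],"gripper":[1,1,1,1,1]}'
python3 -m crank '{"travel":[[2.4,-3.9,0],[4.8,-7.8,0],[7.2,-11.7,0],[9.6,-15.6,0],[12.3,-19.3,0]],"turn":[[0,0,-3.5],[0,0,-7],[0,0,-10.5],[0,0,-14],[0,0,-17.3]],"gripper":[1,1,1,1,1]}'
python3 - <<'E'
from fit import *
from workcell import bot
o=bot.observe();print(o)
F=pickle.load(open("f0.pkl","rb"));q=np.load("q.npy")
# knob joint from finger tip in top picture
t=(np.array([207,368])+.5)/4.5-.5+[190,130]
for j in (0,.03,.06,.09,.12):
    a=1.4-j
    w=world(q,[(-.068+.066*np.cos(a),.058+.066*np.sin(a),.03)]);print(j,(proj(F["top"],w)-t).round(2))
E
```

```text
clock: 0.6
position: [0.3649, 0.3947, 0.2311]
tool_rot: [-3.141, 0.0, 2.397]
force: [1.3, -0.4, -1.1]
grip_width: 0.0125
finger_force: 0.0
clock: 1.1
position: [0.4649, 0.2248, 0.2312]
tool_rot: [-3.141, -0.0, 2.092]
force: [1.4, -0.2, 1.0]
grip_width: 0.0001
finger_force: 0.0
clock: 1.6
position: [0.5879, 0.0314, 0.2312]
tool_rot: [-3.141, -0.0, 1.789]
force: [0.5, 0.7, 0.4]
grip_width: 0.0001
finger_force: 0.0
{'clock': 1.6, 'qpos': array([-0.37355223,  0.4815696 ,  0.31237212,  1.71190457, -0.17279071,
        0.9755625 ,  0.22141954]), 'qd': array([ 0.65303062,  0.41592576,  0.18216529, -0.63277994, -0.20680535,
        0.25732983,  0.28203597]), 'joint_efforts': array([ -5.86438894, -90.75316429,   9.00612205, -28.88584077,
         0.9184001 ,  -0.79234438,  -0.81769802]), 'position': array([0.58786054, 0.03141783, 0.23122104]), 'tool_rot': array([-3.14121376e+00, -7.02130408e-05,  1.78939973e+00]), 'force': array([0.5340068 , 0.72273555, 0.43866676]), 'moment': array([-0.01686939, -0.01635841,  0.01636156]), 'finger_force': 0.0, 'grip_width': 5.786805439819016e-05}
0 [[1.86 2.93]]
0.03 [[1.85 2.22]]
0.06 [[1.86 1.51]]
0.09 [[1.89 0.8 ]]
0.12 [[1.94 0.09]]
```

```bash
python3 -m crank '{"travel":[[0,0,-4],[0,0,-8],[0,0,-12],[0,0,-15.5],[0,0,-17.9]],"turn":[[0,0,0],[0,0,0],[0,0,0],[0,0,0],[0,0,0]],"gripper":[1,1,1,1,1]}'
python3 -m crank '{"travel":[[0.22,-0.98,0],[0.44,-1.95,0],[0.55,-2.44,0],[0.66,-2.93,0],[0.77,-3.42,0]],"turn":[[0,0,0],[0,0,0],[0,0,0],[0,0,0],[0,0,0]],"gripper":[1,1,1,1,1]}'
python3 -m crank '{"travel":[[0.11,-0.49,0],[0.22,-0.98,0],[0.33,-1.46,0],[0.44,-1.95,0],[0.53,-2.34,0]],"turn":[[0,0,0],[0,0,0],[0,0,0],[0,0,0],[0,0,0]],"gripper":[1,1,1,1,1]}'
```

```text
clock: 2.1
position: [0.5862, 0.0332, 0.0497]
tool_rot: [-3.139, -0.0, 1.792]
force: [0.5, -0.2, 0.7]
grip_width: -0.0002
finger_force: 0.0
clock: 2.6
position: [0.5958, -0.0011, 0.0534]
tool_rot: [3.14, -0.0, 1.792]
force: [-0.3, 3.4, 2.2]
grip_width: 0.0002
finger_force: 1.5
clock: 3.1
position: [0.6006, -0.0248, 0.0523]
tool_rot: [3.141, 0.0, 1.792]
force: [-0.4, 3.2, 1.7]
grip_width: -0.0001
finger_force: 1.4
```

```bash
python3 -m crank '{"travel":[[0.04,-0.2,0],[0.07,-0.3,0],[0.09,-0.4,0],[0.11,-0.5,0],[0.13,-0.6,0]],"turn":[[0,0,0],[0,0,0],[0,0,0],[0,0,0],[0,0,0]],"gripper":[1,1,1,1,1]}'
python3 -m crank '{"travel":[[0.02,-0.1,0],[0.04,-0.2,0],[0.06,-0.3,0],[0.06,-0.3,0],[0.06,-0.3,0]],"turn":[[0,0,0],[0,0,0],[0,0,0],[0,0,0],[0,0,0]],"gripper":[1,1,1,1,1]}'
```

```text
clock: 3.6
position: [0.6013, -0.0282, 0.0522]
tool_rot: [-3.141, -0.002, 1.793]
force: [-4.4, 15.8, 6.9]
grip_width: -0.0003
finger_force: 8.3
clock: 4.1
position: [0.6013, -0.0283, 0.0522]
tool_rot: [-3.14, -0.006, 1.796]
force: [-9.1, 26.3, 11.8]
grip_width: -0.0
finger_force: 13.9
```

The TCP stopped advancing while the force climbed to 28 N, so the slide is home. Backing off, rising, and opening over the knob.

```bash
python3 -m crank '{"travel":[[-0.2,1,0],[-0.44,2,0],[-0.44,2,3],[-0.44,2,7],[-0.44,2,11]],"turn":[[0,0,0],[0,0,0],[0,0,0],[0,0,0],[0,0,0]],"gripper":[1,1,1,1,0.8]}'
python3 -m crank '{"travel":[[-3,0.1,0],[-5.5,0.2,0],[-7.2,0.3,0],[-7.2,0.3,0],[-7.2,0.3,0]],"turn":[[0,0,-4],[0,0,-8],[0,0,-12],[0,0,-16],[0,0,-16]],"gripper":[0.3,0.3,0.3,0.3,0.3]}'
python3 - <<'E'
from fit import *
from workcell import bot
f=bot.grab_frame("top");pickle.dump(f,open("f1.pkl","wb"))
g=bot.grab_frame("side");pickle.dump(g,open("g1.pkl","wb"))
a=f["pixels"][130:240,190:365,::-1];b=g["pixels"][180:312,230:380,::-1]
a=cv2.resize(a,None,fx=4.5,fy=4.5,interpolation=cv2.INTER_CUBIC);b=cv2.resize(b,None,fx=4,fy=4,interpolation=cv2.INTER_CUBIC)
cv2.imwrite("pics/t1.png",a);cv2.imwrite("pics/s1.png",b)
o=bot.observe();print(o["position"],o["grip_width"],o["qpos"].round(2))
E
```

```text
clock: 4.6
position: [0.5974, -0.0134, 0.1632]
tool_rot: [-3.14, 0.0, 1.792]
force: [0.1, 0.4, -1.4]
grip_width: 0.0131
finger_force: 0.0
clock: 5.1
position: [0.5256, -0.0102, 0.1624]
tool_rot: [3.141, 0.0, 1.512]
force: [0.3, 0.4, -0.2]
grip_width: 0.0601
finger_force: 0.0
[ 0.52610539 -0.01019945  0.1622702 ] 0.05976630409945319 [-0.36  0.48  0.36  1.94 -0.24  0.76  0.08]
```

View pics/s1.png

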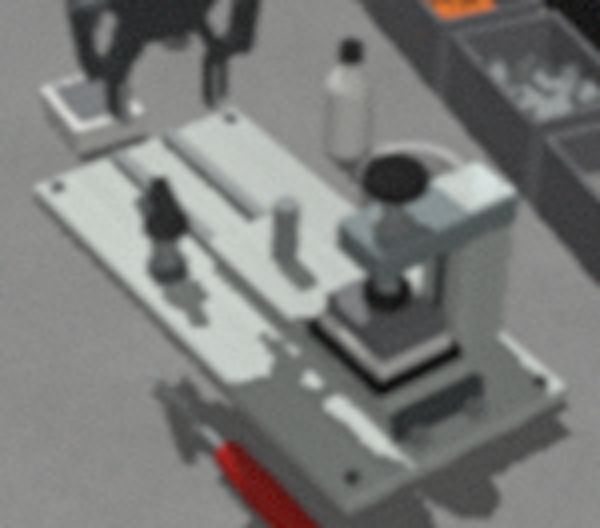

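View pics/t1.png

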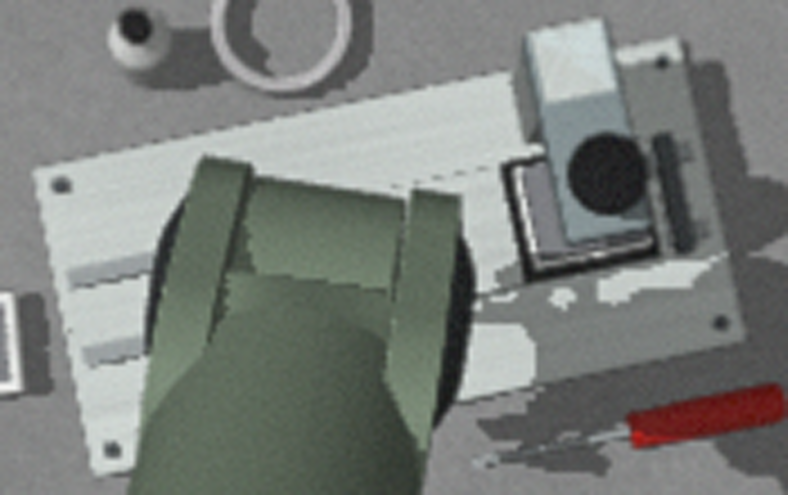

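The nest looks seated under the ram: post top at (287,203) in the side crop, nest against the stop. The knob bar top is at (162,188). A quick check of the slide and knob numbers against these.

```bash
python3 - <<'E'
from fit import *
g=pickle.load(open("g1.pkl","rb"));q=np.load("q.npy")
C=lambda p:(p-np.array([230,180])+.5)*4-.5
for s in (0,.003,.006,.01): print("post",s,C(proj(g,world(q,[(0,s,.089)]))).round(0))
a=1.4-.09;d=np.array([np.cos(a),np.sin(a)])*.025
for z in(.09,.064): print("bar ends",z,C(proj(g,world(q,[(-.068+d[0],.058+d[1],z),(-.068,.058,z),(-.068-d[0],.058-d[1],z)]))).round(0).tolist())
E
```

```text
post 0 [[288. 206.]]
post 0.003 [[286. 204.]]
post 0.006 [[283. 202.]]
post 0.01 [[280. 199.]]
bar ends 0.09 [[158.0, 177.0], [168.0, 197.0], [179.0, 216.0]]
bar ends 0.064 [[158.0, 204.0], [169.0, 224.0], [179.0, 244.0]]
```

```bash
python3 -m crank '{"travel":[[0.1,0.1,-3],[0.1,0.1,-6],[0.1,0.1,-8],[0.1,0.1,-9.3],[0.1,0.1,-10.2]],"turn":[[0,0,0],[0,0,0],[0,0,0],[0,0,0],[0,0,0]],"gripper":[0.3,0.3,0.3,0.3,0.3]}'
python3 -m crank '{"travel":[[0,0,0],[0,0,0],[0,0,0],[0,0,0],[0,0,0]],"turn":[[0,0,0],[0,0,0],[0,0,0],[0,0,0],[0,0,0]],"gripper":[0.9,0.9,0.9,0.9,0.9]}' 30
```

```text
clock: 5.7
position: [0.5269, -0.0095, 0.0594]
tool_rot: [-3.141, 0.0, 1.513]
force: [1.0, 0.5, 0.0]
grip_width: 0.0602
finger_force: 0.0
clock: 6.2
position: [0.5262, -0.0093, 0.061]
tool_rot: [-3.141, -0.0, 1.513]
force: [-6.1, -1.1, 0.8]
grip_width: 0.0331
finger_force: 29.6
```

A 33 mm opening is too wide for the 14 mm bar, so the tips are probably on a collar below it. I'll open, rise 12 mm and close again.

```bash
python3 -m crank '{"travel":[[0,0,0],[0,0,0],[0,0,0.4],[0,0,0.8],[0,0,1.2]],"turn":[[0,0,0],[0,0,0],[0,0,0],[0,0,0],[0,0,0]],"gripper":[0.4,0.4,0.4,0.4,0.4]}'
python3 -m crank '{"travel":[[0,0,0],[0,0,0],[0,0,0],[0,0,0],[0,0,0]],"turn":[[0,0,0],[0,0,0],[0,0,0],[0,0,0],[0,0,0]],"gripper":[0.9,0.9,0.9,0.9,0.9]}' 30
```

```text
clock: 6.7
position: [0.5271, -0.0093, 0.0729]
tool_rot: [3.141, -0.0, 1.513]
force: [0.3, 0.4, -0.9]
grip_width: 0.0512
finger_force: 0.0
clock: 7.2
position: [0.5263, -0.0092, 0.0723]
tool_rot: [-3.14, -0.0, 1.513]
force: [-5.7, 0.7, 11.2]
grip_width: 0.0135
finger_force: 31.4
```

```bash
python3 -m crank '{"travel":[[-0.08,0,0.1],[-0.08,0,0.1],[-0.08,0,0.1],[-0.08,0,0.1],[-0.08,0,0.1]],"turn":[[0,0,-4],[0,0,-11],[0,0,-18],[0,0,-25],[0,0,-32]],"gripper":[0.9,0.9,0.9,0.9,0.9]}'
python3 -m crank '{"travel":[[0,0,0],[0,0,0],[0,0,0],[0,0,0],[0,0,0]],"turn":[[0,0,-7],[0,0,-14],[0,0,-21],[0,0,-28],[0,0,-34]],"gripper":[0.9,0.9,0.9,0.9,0.9]}'
python3 -c "
from workcell import bot
o=bot.observe();print(o['moment'],o['force'],o['tool_rot'])"
```

```text
clock: 7.7
position: [0.5251, -0.0088, 0.0726]
tool_rot: [-3.139, 0.001, 0.95]
force: [-2.7, 2.1, -7.3]
grip_width: 0.0133
finger_force: 32.9
clock: 8.2
position: [0.5245, -0.008, 0.0725]
tool_rot: [-3.139, 0.003, 0.357]
force: [-8.2, 7.7, -0.9]
grip_width: 0.0135
finger_force: 33.6
[1.61272481 1.68709465 0.10875194] [-8.2154417   7.73938439 -0.94224412] [-3.13873620e+00  2.92440748e-03  3.56915709e-01]
```

```bash
python3 -m crank '{"travel":[[-0.1,0.1,0],[-0.1,0.1,0],[-0.1,0.1,0],[-0.1,0.1,0],[-0.1,0.1,0]],"turn":[[0,0,-2],[0,0,-4],[0,0,-6],[0,0,-8],[0,0,-8]],"gripper":[0.9,0.9,0.9,0.9,0.9]}'
python3 -c "
from workcell import bot
o=bot.observe();print(o['moment'],o['tool_rot'])"
python3 -m crank '{"travel":[[0,0,0],[0,0,0],[0,0,0],[0,0,0],[0,0,0]],"turn":[[0,0,-1],[0,0,-2],[0,0,-3],[0,0,-4],[0,0,-4]],"gripper":[0.9,0.9,0.9,0.9,0.9]}'
python3 -c "
from workcell import bot
o=bot.observe();print(o['moment'],o['tool_rot'])"
```

```text
clock: 8.7
position: [0.5243, -0.0077, 0.0727]
tool_rot: [-3.141, 0.002, 0.22]
force: [-3.5, 4.6, -16.0]
grip_width: 0.0133
finger_force: 31.6
[1.18208264 0.56665203 0.15116551] [-3.14051762e+00  1.87227929e-03  2.19855366e-01]
clock: 9.2
position: [0.524, -0.0078, 0.0728]
tool_rot: [-3.141, 0.002, 0.152]
force: [-4.8, 4.9, -10.2]
grip_width: 0.0133
finger_force: 53.6
[0.83841787 1.2992016  1.12603359] [-3.14062085e+00  2.46167739e-03  1.51805248e-01]
```

The z moment jumped to 1.1 N m, so the knob is at its stop. Releasing, rising and looking.

```bash
python3 -m crank '{"travel":[[0,0,0],[0,0,0],[0,0,1],[0,0,4],[0,0,8]],"turn":[[0,0,0],[0,0,0],[0,0,0],[0,0,0],[0,0,0]],"gripper":[0.4,0.4,0.4,0.4,0.4]}'
python3 -m crank '{"travel":[[0,0.5,4],[-2,3,7],[-4,6,9],[-4,8,9],[-4,10,9]],"turn":[[0,0,0],[0,0,0],[0,0,0],[0,0,0],[0,0,0]],"gripper":[1,1,1,1,1]}'
python3 - <<'E'
from fit import *
from workcell import bot
f=bot.grab_frame("top");g=bot.grab_frame("side")
pickle.dump((f,g),open("f2.pkl","wb"))
a=cv2.resize(f["pixels"][130:240,190:365,::-1],None,fx=3,fy=3,interpolation=cv2.INTER_CUBIC);b=cv2.resize(g["pixels"][190:272,230:380,::-1],None,fx=3.5,fy=3.5,interpolation=cv2.INTER_CUBIC)
c=np.zeros((a.shape[0]+b.shape[0],525,3),np.uint8);c[:a.shape[0],:525]=a[:,:525];c[a.shape[0]:]=b[:,:525];cv2.imwrite("pics/c2.png",c);print(c.shape)
o=bot.observe();print(o["position"],o["qpos"].round(2))
E
```

```text
clock: 9.7
position: [0.5246, -0.0089, 0.1543]
tool_rot: [3.141, 0.002, 0.15]
force: [1.1, -0.0, 0.8]
grip_width: 0.0513
finger_force: 0.0
clock: 10.2
position: [0.4851, 0.0929, 0.2449]
tool_rot: [-3.14, -0.002, 0.152]
force: [0.4, -0.2, -0.3]
grip_width: 0.0002
finger_force: 0.0
(617, 525, 3)
[0.48526112 0.09404502 0.24407865] [-1.01  0.44  0.95  1.95 -0.44  0.96 -1.26]
```

View pics/c2.png

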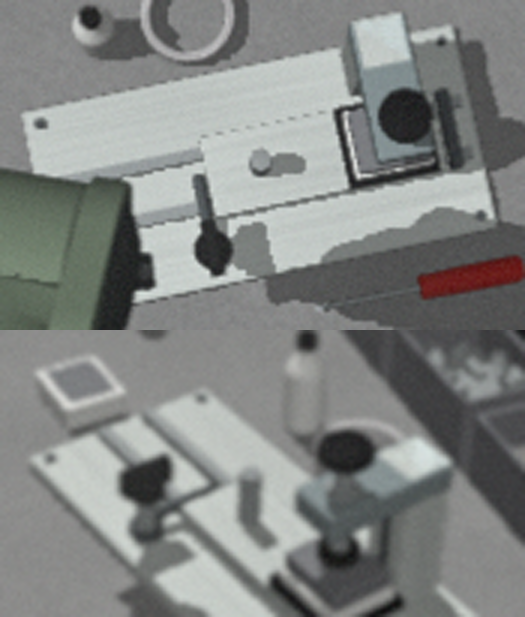

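The finger now lies across the slide behind the carriage, parallel to the press's x axis: tip (199,178), knob (213,248). The nest is home. Next, over the ram cap at about (0.631, -0.166).

```bash
python3 -m crank '{"travel":[[1.5,-2.5,0],[3,-5.2,0],[4.5,-8,0],[6,-10.6,0],[7.4,-13,0]],"turn":[[0,0,7],[0,0,14],[0,0,21],[0,0,28],[0,0,35]],"gripper":[1,1,1,1,1]}'
python3 -m crank '{"travel":[[1.5,-2.6,0],[3,-5.3,0],[4.6,-8.2,0],[6,-10.8,0],[7.2,-12.9,0]],"turn":[[0,0,7],[0,0,14],[0,0,21],[0,0,28],[0,0,35]],"gripper":[1,1,1,1,1]}'
python3 -m crank '{"travel":[[0,0,-1],[0,0,-2],[0,0,-3],[0,0,-3.5],[0,0,-3.5]],"turn":[[0,0,0],[0,0,0],[0,0,0],[0,0,0],[0,0,0]],"gripper":[1,1,1,1,1]}'
python3 - <<'E'
from workcell import bot
o=bot.observe();print(o["position"],o["force"],o["qpos"].round(2),o["qd"].round(3))
E
```

```text
clock: 10.8
position: [0.5596, -0.041, 0.2441]
tool_rot: [3.141, -0.0, 0.765]
force: [0.4, 0.8, 0.6]
grip_width: -0.0002
finger_force: 0.0
clock: 11.3
position: [0.6312, -0.1706, 0.2441]
tool_rot: [3.141, 0.001, 1.376]
force: [0.6, 0.7, 0.0]
grip_width: 0.0
finger_force: 0.0
clock: 11.8
position: [0.6307, -0.1665, 0.2075]
tool_rot: [-3.14, 0.0, 1.374]
force: [-0.0, -0.3, -0.7]
grip_width: 0.0003
finger_force: 0.0
[ 0.63074645 -0.16647951  0.20753544] [-0.02884086 -0.28573513 -0.67084346] [-0.15  0.65  0.51  1.56 -0.35  1.02  0.26] [ 0.002 -0.013  0.008 -0.019  0.005  0.013 -0.   ]
```

```bash
python3 -m crank '{"travel":[[0,0,-0.3],[0,0,-0.6],[0,0,-0.9],[0,0,-1.1],[0,0,-1.1]],"turn":[[0,0,0],[0,0,0],[0,0,0],[0,0,0],[0,0,0]],"gripper":[1,1,1,1,1]}'
python3 -m crank '{"travel":[[0,0,-0.1],[0,0,-0.2],[0,0,-0.2],[0,0,-0.2],[0,0,-0.2]],"turn":[[0,0,0],[0,0,0],[0,0,0],[0,0,0],[0,0,0]],"gripper":[1,1,1,1,1]}'
python3 -m crank '{"travel":[[0,0,-0.1],[0,0,-0.2],[0,0,-0.2],[0,0,-0.2],[0,0,-0.2]],"turn":[[0,0,0],[0,0,0],[0,0,0],[0,0,0],[0,0,0]],"gripper":[1,1,1,1,1]}'
python3 -m crank '{"travel":[[0,0,-0.1],[0,0,-0.2],[0,0,-0.2],[0,0,-0.2],[0,0,-0.2]],"turn":[[0,0,0],[0,0,0],[0,0,0],[0,0,0],[0,0,0]],"gripper":[1,1,1,1,1]}'
```

```text
clock: 12.3
position: [0.631, -0.1672, 0.197]
tool_rot: [-3.141, 0.0, 1.373]
force: [-0.1, 0.2, -0.6]
grip_width: -0.0003
finger_force: 0.0
clock: 12.8
position: [0.6311, -0.1673, 0.1953]
tool_rot: [3.142, -0.0, 1.373]
force: [1.1, 0.0, -0.1]
grip_width: 0.0001
finger_force: 0.0
clock: 13.3
position: [0.6312, -0.1673, 0.1934]
tool_rot: [3.141, -0.0, 1.373]
force: [-0.8, 0.0, 2.8]
grip_width: -0.0
finger_force: 1.5
clock: 13.8
position: [0.6312, -0.1673, 0.1913]
tool_rot: [3.141, -0.0, 1.373]
force: [-0.4, 0.5, 4.1]
grip_width: -0.0002
finger_force: 2.0
```

```bash
python3 -m crank '{"travel":[[0,0,-0.1],[0,0,-0.2],[0,0,-0.3],[0,0,-0.3],[0,0,-0.3]],"turn":[[0,0,0],[0,0,0],[0,0,0],[0,0,0],[0,0,0]],"gripper":[1,1,1,1,1]}'
python3 -m crank '{"travel":[[0,0,-0.1],[0,0,-0.2],[0,0,-0.3],[0,0,-0.3],[0,0,-0.3]],"turn":[[0,0,0],[0,0,0],[0,0,0],[0,0,0],[0,0,0]],"gripper":[1,1,1,1,1]}'
python3 -m crank '{"travel":[[0,0,-0.1],[0,0,-0.2],[0,0,-0.3],[0,0,-0.3],[0,0,-0.3]],"turn":[[0,0,0],[0,0,0],[0,0,0],[0,0,0],[0,0,0]],"gripper":[1,1,1,1,1]}'
python3 - <<'E'
from workcell import bot
from fit import *
P=[];Fz=[]
for i in range(6):
    g=bot.grab_frame("side");o=bot.observe();P.append(o["position"][2]);Fz.append(o["force"][2])
print(np.round(P,4),np.round(Fz,1))
g0=pickle.load(open("f2.pkl","rb"))[1]
a=[cv2.resize(x["pixels"][225:275,300:370,::-1],None,fx=5.5,fy=5.5,interpolation=cv2.INTER_CUBIC) for x in(g0,g)]
cv2.imwrite("pics/c3.png",np.hstack(a))
E
```

```text
clock: 14.3
position: [0.6312, -0.1673, 0.1883]
tool_rot: [3.141, 0.0, 1.373]
force: [-0.4, 0.1, 5.6]
grip_width: 0.0
finger_force: 2.7
clock: 14.8
position: [0.6312, -0.1673, 0.1855]
tool_rot: [3.141, -0.0, 1.373]
force: [-1.7, 1.3, 8.0]
grip_width: 0.0006
finger_force: 4.2
clock: 15.3
position: [0.6312, -0.1673, 0.1827]
tool_rot: [3.141, -0.0, 1.373]
force: [-1.6, 1.6, 10.4]
grip_width: -0.0002
finger_force: 5.3
[0.1827 0.1827 0.1827 0.1827 0.1827 0.1827] [10.7 10.9 10.6 11.  11.7 10.2]
```

View pics/c3.png

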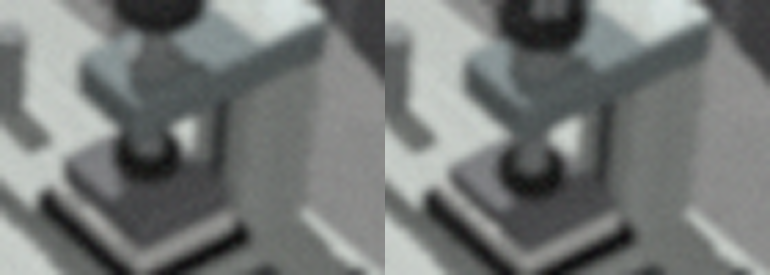

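Right half: the foot is on the cover and the ram is visibly lower (foot bottom y from about 178 to 194). I'll measure the travel sub-pixel by template matching.

```bash
python3 - <<'E'
from workcell import bot
from fit import *
g0=pickle.load(open("f2.pkl","rb"))[1];q=np.load("q.npy")
A=np.mean([bot.grab_frame("side")["pixels"] for _ in range(4)],0).astype(np.float32).mean(2)
B=np.mean([pickle.load(open(n,"rb"))["side"]["pixels"] if n=="f0.pkl" else pickle.load(open(n,"rb")) ["pixels"] if n=="g1.pkl" else g0["pixels"] for n in("f0.pkl","g1.pkl","f2.pkl")],0).astype(np.float32).mean(2)
B2=g0["pixels"].astype(np.float32).mean(2)
k=5
up=lambda x:cv2.resize(x[215:285,290:380],None,fx=k,fy=k,interpolation=cv2.INTER_CUBIC)
for nm,b in(("mean",B),("last",B2)):
  a0,a1=up(b),up(A)
  for name,(x0,x1,y0,y1) in dict(foot=(319,335,249,259),cap=(316,340,224,232),stem=(320,336,230,237)).items():
    t=a0[(y0-215)*k:(y1-215)*k,(x0-290)*k:(x1-290)*k]
    m=cv2.matchTemplate(a1,t,cv2.TM_CCOEFF_NORMED);_,v,_,l=cv2.minMaxLoc(m)
    print(nm,name,round(v,3),l[0]/k+290-x0,l[1]/k+215-y0)
for z in(.194,.1827):print(proj(g0,world(q,[(0,-.12,z),(0,-.12,z-.11)])).tolist())
E
```

```text
mean foot 0.949 0.0 2.8000000000000114
mean cap 0.932 0.19999999999998863 3.4000000000000057
mean stem 0.79 -27.399999999999977 11.599999999999994
last foot 0.971 0.0 2.8000000000000114
last cap 0.932 0.19999999999998863 3.4000000000000057
last stem 0.79 -27.399999999999977 11.599999999999994
[[329.1362609789136, 223.1217916845742], [326.8531472651903, 254.41022478684283]]
[[328.8919723252236, 226.47986108032288], [326.6301010714068, 257.45545425791875]]
```

The cap shift of 3.4 px gives about 11.4 mm, agreeing with the pose's 11.3 mm. I'll press 0.8 mm more and hold.

```bash
python3 -m crank '{"travel":[[0,0,-0.04],[0,0,-0.08],[0,0,-0.08],[0,0,-0.08],[0,0,-0.08]],"turn":[[0,0,0],[0,0,0],[0,0,0],[0,0,0],[0,0,0]],"gripper":[1,1,1,1,1]}'
python3 -m crank '{"travel":[[0,0,0],[0,0,0],[0,0,0],[0,0,0],[0,0,0]],"turn":[[0,0,0],[0,0,0],[0,0,0],[0,0,0],[0,0,0]],"gripper":[1,1,1,1,1]}'
```

```text
clock: 16.3
position: [0.6312, -0.1673, 0.1819]
tool_rot: [3.141, -0.0, 1.373]
force: [-2.2, 1.4, 11.1]
grip_width: 0.0003
finger_force: 5.6
clock: 16.8
position: [0.6312, -0.1673, 0.1819]
tool_rot: [3.141, -0.0, 1.373]
force: [-2.8, 1.1, 11.4]
grip_width: -0.0
finger_force: 5.6
```

```bash
python3 -c "
from workcell import bot
print(bot.job_done())"
```

```text
the job is handed in; nothing more can be done
None
```

I handed the job in at 16.8 s with the robot still holding the cap about 12 mm down (by tool height and camera); the nest is home and the clamp was turned to its stop first, but the holding force read about 11.4 N, not the expected 14.5 N.

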